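Turn the power module round in its test dock and plug it in

ROBOT

A 6-joint arm with a two-finger parallel gripper is mounted at the origin on a cart in front of the work surface, level with it; the furniture and walls round the work are solid. World frame = base frame: x ahead of the robot, y to its left, z up, the work surface at z = 0. Lengths are in m, angles in rad, forces in N, time in s.
With the tool pointing down it reaches from about 0.375 to 0.9 m from the base axis. Payload 3.1 kg.
Tool frame: the origin (TCP) lies on the centre line of the jaws, within the pads' length; the fingertips stand 22 mm ahead of it and the grasp point (between the pads) lies 3 mm ahead of it; z points along the fingers, y is the line along which they close (so a half turn about z gives the same grasp; the last joint's range is limited). The gripper opens to 85 mm and grips with 20 to 120 N. Pads are 22 mm wide; open, the fingers measure 114 mm over their backs; the gripper's body (76 mm by 85 mm) begins 54 mm behind the grasp point. The pads swing forward as they close: fully open they stand 13 mm farther back than shut.
Start: joints at [1.165, 0.527, 1.433, -0, 1.181, -0.178], TCP at [0.14, 0.609, 0.253] pointing down, gripper open.
Joint ranges: [-3.08, 3.08], [-0.75, 2.2], [0.22, 2.44], [-1.43, 4.57], [0, 2.65], [-2.85, 2.85]. Speed limits (rad/s): [2.79, 2.79, 3.14, 3.14, 3.14, 3.14].

INTERFACE

Orientations are given as a unit quaternion [x, y, z, w].
In Python, from station import sense, eyes, job gives the robot as it stands.
- The arm moves only by the shell command python3 -m pendant [FORCE], which reads ROWS from standard input. ROWS is a JSON list of rows, 1 to 20 of them, each written [[dx, dy, dz], turn, opening]: dx, dy, dz in fractions of the full range, 1 being 0.5 m, then a turn about the tool's z in fractions of the full range, 1 being pi rad, then the opening from 0.0 (shut) to 1.0 (fully open); each row is the pose to reach, as a shift and turn from the pose commanded when the command began, along the tool's axes at that moment; what a row does not reach only later rows make up. A row lasts 1/10 s, in which the tool goes at most 0.05 m and 0.15 rad, less where a joint would pass 70% of its speed; a pose out of reach is approached as far as the arm can. The fingers move at their own pace and stop on an object; FORCE is the grip in N (left out, the last holds). Time passes only in rows, so rows that do not move let the fingers close. It prints the time, the measured TCP pose, the force, the opening and the grip force at its end. Shift and turn numbers lie between -1 and 1, and a call with a number outside is refused. Input that does not fit is refused with a message, and nothing moves.
- sense(): the state, without advancing time (a new reading comes with each control period).
- eyes.snapshot(name): name is "side" or "top"; returns a dict with "pixels" (400x640x3 uint8, red, green, blue), "range_z" (400x640 float32, m along the optical axis (not along the pixel's ray), 0 where there is no reading), "fov_y" (degrees; the focal length in pixels is half the picture's height over the tangent of half this angle, whatever the lens; pixels are square), "cx", "cy" (the principal point, pixels), "k1" (the pictures are not rectified: a ray, as slopes to the right and down, at radius r is drawn at 1 + k1 r^2 times it, then the intrinsics apply), "R" (3x3) and "t" (3): a world point X has camera coordinates R X + t. Camera axes: x right, y down, z forward; pixel columns grow to the right and rows downward; lengths in m; the calibration is good to about 2 mm. A picture is of the moment at which its call begins.
- job.sign_off(): hands the job in; it is judged then, once.
The state is a dict: "t": time; "q": joint angles; "qd": joint speeds; "tau": joint torques, N m; "tcp_pos": TCP position; "tool_rot": TCP orientation; "force": force on the tool from outside, world axes, zero at the start; "ft_torque": the same for the moment, N m; "finger_gap": opening from 0.0 (shut) to 1.0 (fully open); "gripper_force": force on a finger pad.
Only numpy, scipy, OpenCV 4.12 (cv2) and the standard library are available. Lean on these libraries where they do the work, as an engineer would, in place of code of your own. Each camera call takes 0.05 s, during which the arm holds its last target. There are 200 camera calls.

TASK

The power module was dropped into the test dock back to front, so the dock's sliding connector only butts against its blank end. Draw the connector carriage back until its hood is clear of the module, lift the module clear of the bay, turn it half a turn and set it down flat in the bay with its metal socket towards the carriage, then slide the carriage fully home so that the plug is in the socket and the hood holds the module down. Leave the other things on the desk where they are, and let go at the end.

Things in the scene. Friction and masses are not known exactly. Their poses are not given: they have to be found in the camera images.
- dock: Fixed test dock: aluminium plate on rubber feet, with a bay for the module and a sliding connector carriage. Origin on the desk under the bay's centre; x runs along the dock to the carriage (the far right, seen from the robot), z up. The plate spans x -78 to +180, y -52 to +52 mm, its top (the bay's floor) 14 mm above the desk. The guide rods' end plate is at x 169 to 179 mm, 50 mm high.
- bay (a point): Centre of the bay's floor, axes as the dock's. Bay 140 mm (x) by 65 mm (y): 4 mm spare at each end, 1.5 mm at each side. Grey rails 27 mm high, their upper 11 mm flared out by 5 mm as a lead-in, stand at the sides (34 to 64 mm either way of the middle) and closed end (x -70); a low stop (12 mm) at x +70. Both sides are open for |x| < 34 mm: fingers can go down to the plate there.
- module: Black power module 118 x 62 x 32 mm, 0.23 to 0.36 kg, with a steel socket shell (46 wide, 28 high, 14 mm long) on its +x end: 132 mm over all; -x end blank. Origin: middle of the 132 mm and of the width, on the underside; centre of mass above it within 2 mm. Flat sides, grasp across the 62 mm. Starts in the bay, x against the dock's x; must end seated at point bay, x along the dock's x.
- socket (a point): Centre of the mouth of the module's metal socket: 66 mm along the module's x from its origin, 16 mm above its underside. The opening is 36 x 18 mm and 14 mm deep, for the carriage's plug.
- carriage (a joint): Slide of the connector carriage on two rods along the dock's x, m: 0 = fully back, 0.040 = fully home at a stop (block close to the socket, plug in it). Stays where left, about 2.5 N friction. A grey block with a black plug 30 x 10 mm, 14 mm long, and a hood. Against the blank end it stops near 0.030; it gets home only if the socket faces it and the module is seated. Starts at 0.021 to 0.026.
- hood (a point): Middle of the front edge of the carriage's steel hood, at dock x = 78.5 mm - joint value, on its underside, 35 mm above the bay's floor (49 above the desk). The hood is 54 mm wide, 5 mm thick; it reaches over the module's end so that the module cannot be lifted out. It is clear of the module below 0.012.
- grip (a point): In the middle of the carriage's black upright grip fin, 74 mm above the desk, at dock x = 144.5 mm - joint value. The fin is 14 mm thick along the dock's x, 44 mm wide along y, and stands from 54 mm (flat top of the block, the hood) to 87 mm above the desk, free in front and behind: pinch it along the dock's x from above and slide it.
- screw_tray: Bystander: shallow dark tray with screws, 70 x 95 x 16 mm, beside the dock. Origin at the centre of its underside. Leave it.
- side_cutter: Bystander: side cutter with red grips, 116 x 47 x 12 mm, lying flat. Origin at the centre of its underside. Leave it.
- tape_roll: Bystander: roll of tape, 81 mm across, 19 mm high, lying flat beyond the dock. Origin at the centre of its underside. Leave it.

How it is judged:
By the outcome, as a careful person would: the job done as asked, in the order asked, and still so for the second after the job is handed in, with the robot touching nothing.
It also fails if it takes over 70 s, if anything falls off the work surface, if the arm or the gripper's body presses on something with over 40 N, if the wrist force passes 120 N, or if a joint passes its speed limit or range.

## Working session

There is one attempt and no reset: what is moved stays moved. The work goes in short steps, Python scripts to look and compute and a shell command to move; the robot and the scene stay as the last step left them, time stands still between calls to the robot, and variables do not carry over. Pictures are saved under pics/ and viewed, at most 10 in all, crops included, and the job is handed in when it is done.

```bash
mkdir -p pics; cat > h.py <<'E'
import numpy as np, cv2
from station import sense, eyes, job
def cloud(s):
    h,w=s["range_z"].shape; f=h/2/np.tan(np.radians(s["fov_y"])/2)
    u,v=np.meshgrid(np.arange(w),np.arange(h))
    K=np.array([[f,0,s["cx"]],[0,f,s["cy"]],[0,0,1.]])
    p=cv2.undistortPoints(np.stack([u,v],-1).reshape(-1,1,2).astype(np.float64),K,np.array([s["k1"],0,0,0.])).reshape(h,w,2)
    z=s["range_z"]; X=np.dstack([p[...,0]*z,p[...,1]*z,z])
    return (X-s["t"])@np.asarray(s["R"]), z>0
E
python3 - <<'E'
from h import *
for n in("top","side"):
    s=eyes.snapshot(n); cv2.imwrite(f"pics/{n}1.png",s["pixels"][...,::-1]); X,ok=cloud(s); np.savez(f"{n}1.npz",X=X,ok=ok,im=s["pixels"])
    print(n,s["k1"],-np.asarray(s["R"]).T@s["t"])
st=sense(); print(st["tcp_pos"],st["tool_rot"],st["t"],st["force"])
E
```

```text
top 0.03054032707042328 [ 0.43838105 -0.20136877  0.90824398]
side 0.028723033358501484 [0.2975047  0.24333959 0.74474486]
[0.14025338 0.60844798 0.25244535] [ 1.13155927e-01  9.93576771e-01 -9.30325233e-04 -2.66725967e-04] 0.1 [-0.29654716  0.92020159  0.61733214]
```

View pics/top1.png

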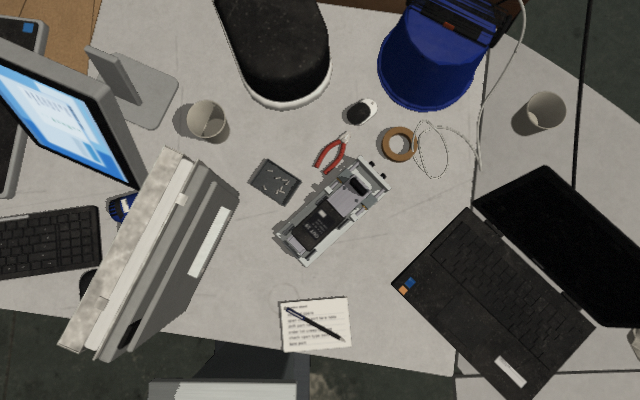

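View pics/side1.png

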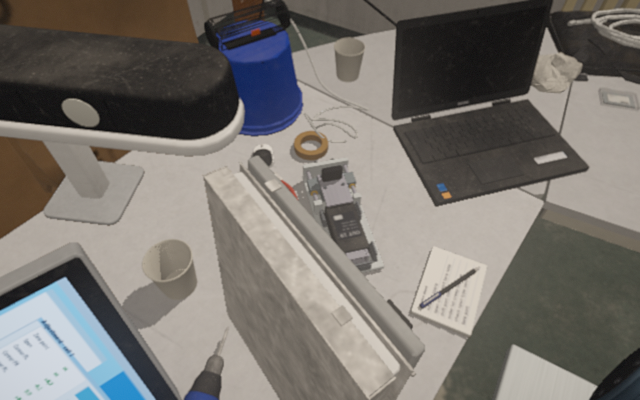

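```bash
python3 - <<'E'
from h import *
d=np.load("top1.npz"); X,ok,im=d["X"],d["ok"],d["im"]
c=cv2.resize(im[120:280,230:430],None,fx=4,fy=3.75 if 0 else 3.7,interpolation=cv2.INTER_CUBIC)
cv2.imwrite("pics/crop1.png",c[...,::-1])
desk=X[265:290,360:380].reshape(-1,3); print("desk z",np.median(desk[:,2]))
z0=np.median(desk[:,2])
m=ok&(X[...,2]-z0>.008); lab=cv2.connectedComponents(m.astype(np.uint8),connectivity=4)[1]
L=lab[225,315]; P=X[(lab==L)]; print("n",len(P),P.min(0),P.max(0))
r=cv2.minAreaRect(P[:,:2].astype(np.float32)); print(r); print(cv2.boxPoints(r))
# height map of scene, coarse grid, max z in cm, from both
Y=np.load("side1.npz"); A=np.vstack([X[ok],Y["X"][Y["ok"]]])
for x in np.arange(.1,.95,.05):
    print("%.2f"%x,*["%3d"%(100*max([a for a in A[(abs(A[:,0]-x-.025)<.025)&(abs(A[:,1]-y-.025)<.025)][:,2]],default=-1)) for y in np.arange(.7,-.5,-.05)])
E
```

```text
desk z 0.0002947697338746706
n 5397 [ 0.39731079 -0.36099649  0.00833347] [ 0.64531809 -0.10912355  0.08901858]
((0.5261237621307373, -0.23945099115371704), (0.10403024405241013, 0.26889050006866455), 43.7255973815918)
[[ 0.39560533 -0.17824614]
 [ 0.5814638  -0.3725621 ]
 [ 0.6566422  -0.30065584]
 [ 0.4707837  -0.10633987]]
0.10 -100 -100 -100 -100 -100 -100 -72 -100 -100 -100 -100   0   0   0  31  32   0   0   0 -100 -72 -73 -72 -73
0.15 -100 -100 -100 -100 -100 -100 -100 -100 -100 -100 -100 -100 -100   0   0   0   0   0   0 -100   0   0   0   0
0.20 -100 -100 -100 -100 -100 -100 -100 -100 -100 -100 -100 -100   0   0   0   0   0   1   1   2   2   0   0   0
0.25 -100 -100 -100 -100 -100   0   0   0   0 -100 -100 -100  35  35   0   0   0   2   2   2   2   0   0   2
0.30 -100 -100 -100 -100 -100   0   0   0   2   3 -100 -100  36  35  35   0   0   2   2   1   1   0   2   2
0.35 -100 -100 -100 -100 -100   2   2   2   2   3 -100 -100  36  36  35  21   0   0   1   0   0   0   2   3
0.40 -100 -100 -100 -100 -100   2   2   2   2   2 -100 -100  35  36  35  35   0   4   5   3   0   0   1   2
[... 357 characters left out ...]
  12  17  22  26   0   0   0   0   1   2   1   4   5   5   3   6
0.65 -100 -100 -100 -100   3   3  14  19  24  28  30  30  30   9   9   9  34  35  35   1   1   2   2   6
0.70 -100 -100 -100 -100   3   3  17  23  30  30  30  30   0   9   9   9  35  35  35  34   2   2   2   6
0.75 -100 -100 -100 -100   3 -100 -100 -100  29  29  16  16   1   0   9  34  35  35  35  35   2   2  18  19
0.80 -100 -100 -100 -100 -100 -100 -100   1   1  16  16  16   1   0   0  35  35  35  35   0   0   5  19  25
0.85 -100 -100 -100 -100   3   3   3   1   1   1   1   1   0   0  29  35  35  35  35   0   0   9  26  26
0.90 -100 -100 -100 -100   3   3   3   1   1   0   0   0   0   0  35  35  35  35  34   0   0   4  26  26
```

View pics/crop1.png

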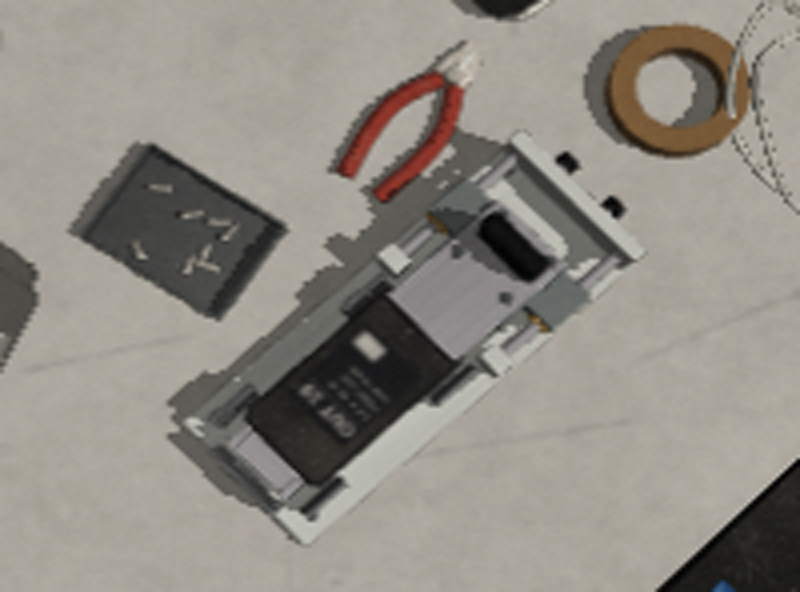

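The crop shows the dock with its label module: the socket shell is at the lower left (265,460), the hood and fin at the upper right (515,245). The tray and cutter lie beside it. The binder (36 cm high) stands between the arm and the dock, so I'll travel above it. I'll refine the pose first.

```bash
cat > dock.py <<'E'
from h import *
from scipy.spatial.transform import Rotation as Ro
def plan(w,yawy,st=None):
    """tool-frame shift & turn to world TCP w with tool-y yaw (deg)"""
    st=st or sense(); R=Ro.from_quat(st["tool_rot"]).as_matrix(); d=R.T@(np.array(w)-st["tcp_pos"])
    cur=np.degrees(np.arctan2(R[1,1],R[0,1])); t=-(yawy-cur)
    print("shift",d.round(4),"turn",np.radians((t+180)%360-180).round(3),"alt",np.radians(t%360-360 if t%360<180 else t%360).round(3),"cur yaw",cur.round(2),"q",np.round(st["q"],2))
E
python3 - <<'E'
from h import *
d=np.load("top1.npz"); X,ok,im=d["X"],d["ok"],d["im"]
a=np.radians(-46.27); ex=np.array([np.cos(a),np.sin(a)]); ey=np.array([-ex[1],ex[0]]); o=np.array([.4871,-.1987])
D=np.dstack([(X[...,:2]-o)@ex,(X[...,:2]-o)@ey,X[...,2]])*1000
near=ok&(abs(D[...,0]-50)<150)&(abs(D[...,1])<70)
def rep(n,m):
    P=D[m&near]; print(n,len(P),"x",np.percentile(P[:,0],[1,50,99]).round(1),"y",np.percentile(P[:,1],[1,50,99]).round(1),"z",np.median(P[:,2]).round(1), "rect",cv2.minAreaRect(P[:,:2].astype(np.float32)))
z=D[...,2]
rep("fin",z>80)
rep("endplate",(z>46)&(z<53)&(D[...,0]>155))
rep("hoodtop",(z>52)&(z<58))
dark=im.max(2)<75
rep("module",dark&(z>42)&(z<49)&(D[...,0]<60))
rep("rails",(z>36)&(z<44)&(abs(D[...,1])>32)&(D[...,0]<80)&~dark)
# plate edges: y extremes along x
for sg in(1,-1):
    xs=np.arange(-70,160,10); e=[]
    for x in xs:
        P=D[near&(abs(D[...,0]-x)<5)&(z>10)&(z<18)][:,1]*sg; e.append(np.percentile(P,99) if len(P) else np.nan)
    e=np.array(e); g=abs(e-52)<4; print(sg,np.polyfit(xs[g],sg*e[g],1),g.sum())
A=X[ok]; Y=np.load("side1.npz"); A=np.vstack([A,Y["X"][Y["ok"]]]); T=A[A[:,2]>.12]
print("dist tall to bay, fin:",[ (np.linalg.norm(T[:,:2]-p,axis=1).min().round(3), T[np.linalg.norm(T[:,:2]-p,axis=1).argmin()].round(3)) for p in (o,o+.12*ex)])
E
```

```text
fin 135 x [114.6 120.7 128.2] y [-20.7  -1.3  20.5] z 86.0 rect ((121.19591522216797, -0.47089385986328125), (13.96069049835205, 43.030391693115234), 2.419240951538086)
endplate 207 x [168.2 173.1 178.9] y [-48.9   0.3  48.9] z 49.8 rect ((173.53199768066406, -0.04833984375), (98.21189880371094, 10.757940292358398), 89.9195327758789)
hoodtop 740 x [ 56.9  90.4 172.8] y [-26.7   0.4  26.7] z 54.3 rect ((115.55220031738281, -0.6507072448730469), (78.49893188476562, 121.254638671875), 87.25553131103516)
module 1216 x [-49.8   2.5  55. ] y [-29.   -0.9  29.4] z 46.2 rect ((-7.848991394042969, -0.26946258544921875), (134.0723419189453, 73.14148712158203), 0.1972891390323639)
rails 97 x [-63.1  36.   77.8] y [-47.9  33.   44.9] z 40.2 rect ((7.274253845214844, -0.32427978515625), (94.7033462524414, 141.9078826904297), 89.48439025878906)
1 [-1.21940977e-03  5.10230874e+01] 19
-1 [-3.84077944e-04 -5.11699088e+01] 23
dist tall to bay, fin: [(np.float64(0.151), array([ 0.504, -0.048,  0.207])), (np.float64(0.155), array([ 0.697, -0.195,  0.252]))]
```

Careful with the scale: shifts go in shares of 0.5 m and turns go in shares of pi rad. That gives: -0.24 m / 0.5 = -0.48, -0.05 m / 0.5 = -0.1.

```bash
cat >> dock.py <<'E'
YAW=-46.3; _a=np.radians(YAW); EX=np.array([np.cos(_a),np.sin(_a)]); EY=np.array([-EX[1],EX[0]]); O=np.array([.4871,-.1987])
def W(x,y,z): return np.r_[O+x*EX+y*EY,z]
E
echo '[[[0,0,-0.1],0,0.5],[[0,0,-0.2],0,0.5],[[0,0,-0.3],0,0.5],[[0,0,-0.4],0,0.5],[[0,0,-0.48],0,0.5],[[0,0,-0.48],0,0.5]]' | python3 -m pendant; python3 - <<'E'
from dock import *
plan([.5,.2,.49],40); plan(W(.1207,0,.3),YAW); plan(W(.1207,0,.49),YAW)
E
```

```text
t: 0.7
tcp_pos: [0.1411, 0.6106, 0.5008]
tool_rot: [0.113, 0.994, 0.007, 0.002]
force: [-0.7, 0.2, 1.3]
finger_gap: 0.498
gripper_force: 0.0
shift [-0.442  -0.3196  0.0075] turn 0.646 alt -5.637 cur yaw 77.02 q [ 1.17  0.36  1.05  0.    1.72 -0.18]
shift [-0.6194 -0.7799  0.1915] turn 2.152 alt -4.131 cur yaw 77.02 q [ 1.17  0.36  1.05  0.    1.72 -0.18]
shift [-0.6199 -0.7773  0.0015] turn 2.152 alt -4.131 cur yaw 77.02 q [ 1.17  0.36  1.05  0.    1.72 -0.18]
```

Converted, -0.442 m / 0.5 = -0.884, -0.32 m / 0.5 = -0.64, 0.646 rad / 3.1416 = 0.2056.

```bash
echo '[[[-0.2,-0.14,0],0.0318,0.5],[[-0.4,-0.29,0],0.0955,0.5],[[-0.6,-0.434,0],0.1432,0.5],[[-0.884,-0.64,0],0.2056,0.5],[[-0.884,-0.64,0],0.2056,0.5],[[-0.884,-0.64,0],0.2056,0.5],[[-0.884,-0.64,0],0.2056,0.5],[[-0.884,-0.64,0],0.2056,0.5],[[-0.884,-0.64,0],0.2056,0.5],[[-0.884,-0.64,0],0.2056,0.5],[[-0.884,-0.64,0],0.2056,0.5],[[-0.884,-0.64,0],0.2056,0.5],[[-0.884,-0.64,0],0.2056,0.5],[[-0.884,-0.64,0],0.2056,0.5]]' | python3 -m pendant; python3 - <<'E'
from dock import *
plan(W(.1207,0,.47),YAW); print(W(.1207,0,.47))
E
```

```text
t: 2.1
tcp_pos: [0.4984, 0.1984, 0.4926]
tool_rot: [0.422, 0.906, -0.0, -0.001]
force: [-0.3, -1.1, -0.4]
finger_gap: 0.502
gripper_force: 0.0
shift [-0.4173 -0.2563  0.0224] turn 1.507 alt -4.776 cur yaw 40.04 q [ 0.17  0.22  1.27  0.    1.66 -0.53]
[ 0.57048951 -0.28596213  0.47      ]
```

Converted, -0.417 m / 0.5 = -0.834, -0.256 m / 0.5 = -0.512, 1.507 rad / 3.1416 = 0.4797.

```bash
echo '[[[-0.834,-0.512,0.02],0.4797,0.5],[[-0.834,-0.512,0.02],0.4797,0.5],[[-0.834,-0.512,0.02],0.4797,0.5],[[-0.834,-0.512,0.02],0.4797,0.5],[[-0.834,-0.512,0.02],0.4797,0.5],[[-0.834,-0.512,0.02],0.4797,0.5],[[-0.834,-0.512,0.02],0.4797,0.5],[[-0.834,-0.512,0.02],0.4797,0.5],[[-0.834,-0.512,0.02],0.4797,0.5],[[-0.834,-0.512,0.02],0.4797,0.5],[[-0.834,-0.512,0.04],0.4797,0.5],[[-0.834,-0.512,0.04],0.4797,0.5],[[-0.834,-0.512,0.04],0.4797,0.5],[[-0.834,-0.512,0.04],0.4797,0.5]]' | python3 -m pendant; python3 - <<'E'
from dock import *
plan(W(.1207,0,.15),YAW)
E
```

```text
t: 3.5
tcp_pos: [0.5714, -0.284, 0.4743]
tool_rot: [0.928, 0.373, 0.0, 0.0]
force: [-0.4, -0.1, 0.3]
finger_gap: 0.499
gripper_force: 0.0
shift [-0.0022  0.0005  0.3243] turn 0.002 alt -6.281 cur yaw -46.16 q [-0.64  0.39  1.06  0.    1.69  0.17]
```

Converted, 0.324 m / 0.5 = 0.648, 0.29 m / 0.5 = 0.58.

```bash
echo '[[[-0.004,0,0.1],0,0.5],[[-0.004,0,0.2],0,0.5],[[-0.004,0,0.3],0,0.5],[[-0.004,0,0.4],0,0.5],[[-0.004,0,0.5],0,0.5],[[-0.004,0,0.58],0,0.5],[[-0.004,0,0.648],0,0.5],[[-0.004,0,0.648],0,0.5],[[-0.004,0,0.648],0,0.5]]' | python3 -m pendant; python3 - <<'E'
from dock import *
plan(W(.1207,0,.083),YAW)
s=eyes.snapshot("top"); cv2.imwrite("pics/t2.png",cv2.resize(s["pixels"][120:280,230:430],None,fx=4,fy=3.7)[...,::-1])
E
```

```text
t: 4.4
tcp_pos: [0.5704, -0.287, 0.1503]
tool_rot: [0.928, 0.372, 0.0, 0.0]
force: [1.1, -0.4, -0.3]
finger_gap: 0.5
gripper_force: 0.0
shift [ 0.0007 -0.0008  0.0673] turn 0.001 alt -6.283 cur yaw -46.26 q [-0.64  0.67  1.49  0.    0.99  0.17]
```

View pics/t2.png

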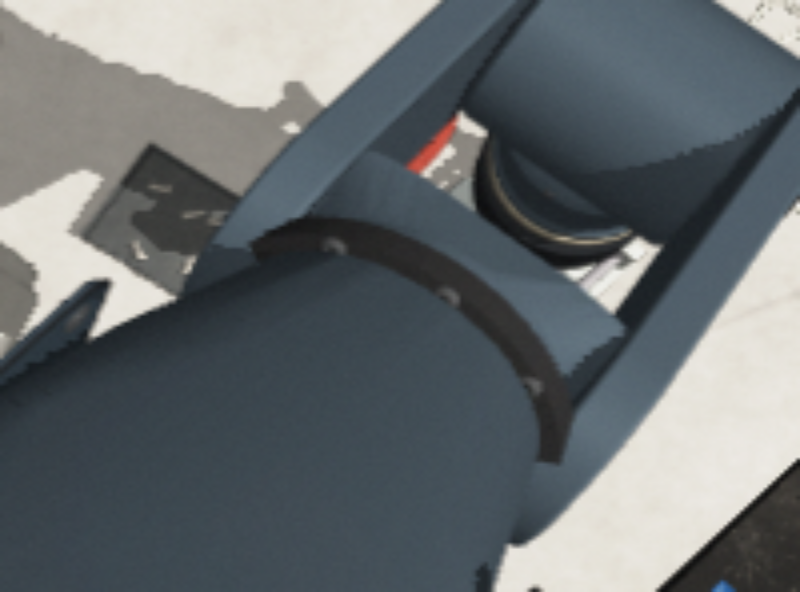

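The arm hides the dock from above; only the cutter at (435,150) and the tray show. I'll continue on the measurement.

Converted, 0.067 m / 0.5 = 0.134, 0.05 m / 0.5 = 0.1.

```bash
echo '[[[0,0,0.06],0,0.5],[[0,-0.002,0.1],0,0.5],[[0,-0.002,0.134],0,0.5],[[0,-0.002,0.134],0,0.5],[[0,-0.002,0.134],0,0.5]]' | python3 -m pendant 30; echo '[[[0,0,0],0,0.3],[[0,0,0],0,0],[[0,0,0],0,0],[[0,0,0],0,0],[[0,0,0],0,0],[[0,0,0],0,0],[[0,0,0],0,0]]' | python3 -m pendant 30;  python3 - <<'E'
from dock import *
plan(W(.1442,0,.083),YAW)
E
```

```text
t: 4.95
tcp_pos: [0.5704, -0.2877, 0.0847]
tool_rot: [0.928, 0.372, 0.001, 0.002]
force: [1.2, 0.2, 0.2]
finger_gap: 0.498
gripper_force: 0.0
t: 5.65
tcp_pos: [0.57, -0.2876, 0.0843]
tool_rot: [0.928, 0.372, 0.001, 0.001]
force: [-0.3, 0.7, 6.6]
finger_gap: 0.159
gripper_force: 31.6
shift [0.0015 0.0227 0.0013] turn -0.001 alt 6.282 cur yaw -46.35 q [-0.64  0.76  1.52  0.    0.86  0.17]
```

Converted, 0.021 m / 0.5 = 0.042, 0.019 m / 0.5 = 0.038.

```bash
echo '[[[0,0.008,0],0,0],[[0,0.016,0],0,0],[[0,0.024,0],0,0],[[0,0.032,0],0,0],[[0,0.038,0],0,0],[[0,0.042,0],0,0],[[0,0.042,0],0,0],[[0,0.042,0],0,0]]' | python3 -m pendant; python3 - <<'E'
from dock import *
p=sense()["tcp_pos"][:2]-O; print(p@EX,p@EY)
s=eyes.snapshot("side"); cv2.imwrite("pics/s2.png",cv2.resize(s["pixels"][130:290,260:420],None,fx=3.7,fy=3.7)[...,::-1])
E
```

```text
t: 6.45
tcp_pos: [0.5841, -0.3024, 0.0843]
tool_rot: [0.928, 0.372, 0.001, 0.001]
force: [0.1, 1.7, 7.9]
finger_gap: 0.158
gripper_force: 31.6
0.1419777334164411 -0.0014873355794053078
```

View pics/s2.png

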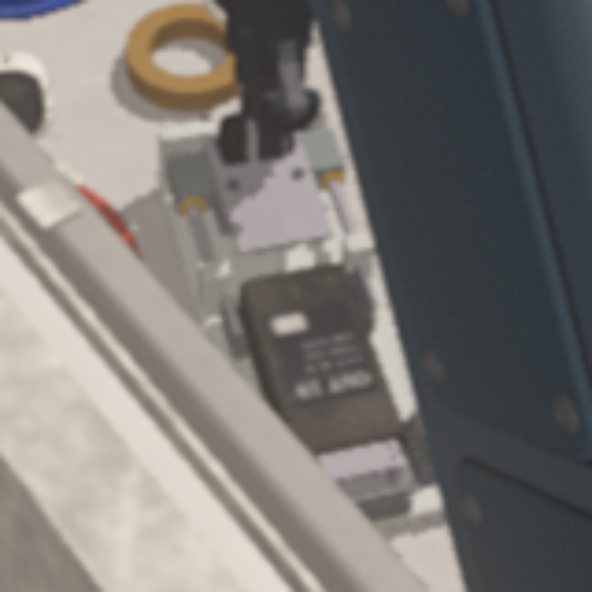

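Side view: the hood edge (280,245) is now clear of the module's blank end (300,275), and the socket faces away at (365,465). Next I'll release, lift and locate the module's x exactly.

Converted, -0.12 m / 0.5 = -0.24, -0.08 m / 0.5 = -0.16.

```bash
echo '[[[0,0,0],0,0.5],[[0,0,0],0,0.5],[[0,0,0],0,0.5],[[0,0,-0.08],0,0.5],[[0,0,-0.16],0,0.9],[[0,0,-0.24],0,0.9],[[0,0,-0.24],0,0.9]]' | python3 -m pendant; python3 - <<'E'
from dock import *
s=eyes.snapshot("side"); X,ok=cloud(s)
D=np.dstack([(X[...,:2]-O)@EX,(X[...,:2]-O)@EY,X[...,2]])*1000; im=s["pixels"]
z=D[...,2]; dark=im.max(2)<90
for n,m in(("mod",dark&(z>42)&(z<50)&(abs(D[...,1])<34)&(abs(D[...,0])<70)),("modany",(z>42)&(z<50)&(abs(D[...,1])<34)&(abs(D[...,0])<70)),("hood",(z>50)&(z<60)&(abs(D[...,1])<20)&(D[...,0]<125)),("shell",~dark&(z>38)&(z<48)&(abs(D[...,1])<20)&(D[...,0]<-40))):
    P=D[ok&m]; print(n,len(P),*(np.percentile(P,q,axis=0).round(1) for q in(1,50,99)) if len(P) else "")
plan(W(0,0,.2),YAW+90); plan(W(0,0,.2),YAW-90)
E
```

```text
t: 7.2
tcp_pos: [0.5867, -0.3044, 0.2088]
tool_rot: [0.928, 0.372, 0.003, 0.006]
force: [1.1, -0.3, -0.2]
finger_gap: 0.898
gripper_force: 0.0
mod 352 [-49.5 -26.6  43. ] [18.3  3.3 47.8] [58.9 32.1 50. ]
modany 1601 [-65.8 -26.8  43.3] [-3.8  2.  47.6] [61.5 31.5 49.9]
hood 432 [-34.5 -19.5  50.1] [95.  -0.5 55.5] [124.7  19.6  58.7]
shell 275 [-78.8 -19.6  39.7] [-57.7  -1.5  45.7] [-40.8  19.1  47.9]
shift [ 0.0013 -0.1434  0.0048] turn -1.572 alt 4.712 cur yaw -46.35 q [-0.65  0.62  1.39 -0.    1.12  0.16]
shift [ 0.0013 -0.1434  0.0048] turn 1.57 alt -4.713 cur yaw -46.35 q [-0.65  0.62  1.39 -0.    1.12  0.16]
```

Converted, -0.143 m / 0.5 = -0.286, -0.1 m / 0.5 = -0.2, -1.571 rad / 3.1416 = -0.5001.

```bash
echo '[[[0,-0.1,0],-0.0477,1],[[0,-0.2,0],-0.0955,1],[[0,-0.286,0],-0.1432,1],[[0,-0.286,0],-0.191,1],[[0,-0.286,0],-0.2387,1],[[0,-0.286,0],-0.2865,1],[[0,-0.286,0],-0.3342,1],[[0,-0.286,0],-0.382,1],[[0,-0.286,0],-0.4297,1],[[0,-0.286,0],-0.4775,1],[[0,-0.286,0],-0.5001,1],[[0,-0.286,0],-0.5001,1],[[0,-0.286,0],-0.5001,1]]' | python3 -m pendant; python3 - <<'E'
from dock import *
plan(W(-.001,0,.041),YAW+90)
E
```

```text
t: 8.55
tcp_pos: [0.4842, -0.1982, 0.2014]
tool_rot: [0.394, 0.919, 0.0, -0.001]
force: [0.3, 0.2, -0.5]
finger_gap: 1.0
gripper_force: 0.0
shift [-0.0017  0.0019  0.1604] turn -0.002 alt 6.281 cur yaw 43.57 q [-0.6   0.46  1.74 -0.    0.94 -1.36]
```

```bash
echo '[[[-0.004,0.004,0.1],0,1],[[-0.004,0.004,0.2],0,1],[[-0.004,0.004,0.26],0,1],[[-0.004,0.004,0.3],0,1],[[-0.004,0.004,0.32],0,1],[[-0.004,0.004,0.32],0,1],[[-0.004,0.004,0.32],0,1]]' | python3 -m pendant 50 && echo '[[[0,0,0],0,0.6],[[0,0,0],0,0.4],[[0,0,0],0,0.4],[[0,0,0],0,0.4],[[0,0,0],0,0.4],[[0,0,0],0,0.4],[[0,0,0],0,0.4]]' | python3 -m pendant 50;  python3 - <<'E'
from dock import *
p=sense()["tcp_pos"][:2]-O; print(p@EX,p@EY)
E
```

```text
t: 9.25
tcp_pos: [0.488, -0.1989, 0.0428]
tool_rot: [0.394, 0.919, -0.0, 0.0]
force: [-0.1, 0.4, 0.2]
finger_gap: 1.0
gripper_force: 0.0
t: 9.95
tcp_pos: [0.4884, -0.199, 0.0438]
tool_rot: [0.394, 0.919, -0.0, 0.001]
force: [0.4, 0.8, 7.6]
finger_gap: 0.714
gripper_force: 56.2
0.0011775241140481742 0.000728457764835269
```

Converted, -0.13 m / 0.5 = -0.26, -0.12 m / 0.5 = -0.24.

```bash
echo '[[[0,0,-0.01],0,0.4],[[0,0,-0.03],0,0.4],[[0,0,-0.06],0,0.4],[[0,0,-0.1],0,0.4],[[0,0,-0.15],0,0.4],[[0,0,-0.2],0,0.4],[[0,0,-0.24],0,0.4],[[0,0,-0.26],0,0.4],[[0,0,-0.26],0,0.4],[[0,0,-0.26],0,0.4]]' | python3 -m pendant 60;  python3 - <<'E'
from dock import *
st=sense();p=st["tcp_pos"][:2]-O; print(p@EX,p@EY)
for n in("side","top"):
    s=eyes.snapshot(n); cv2.imwrite(f"pics/{n}3.png",s["pixels"][...,::-1]); X,ok=cloud(s); np.savez(f"{n}3.npz",X=X,ok=ok,im=s["pixels"])
a=cv2.imread("pics/side3.png")[100:300,250:450]; b=cv2.imread("pics/top3.png")[120:280,230:430]
cv2.imwrite("pics/c3.png",np.hstack([cv2.resize(a,(400,400)),cv2.resize(b,(400,320+80))]))
E
```

```text
t: 10.95
tcp_pos: [0.487, -0.1983, 0.1719]
tool_rot: [0.393, 0.919, 0.0, -0.001]
force: [1.2, -0.4, -2.8]
finger_gap: 0.712
gripper_force: 67.0
-0.0003618561830626645 0.0001624882672922921
```

View pics/c3.png

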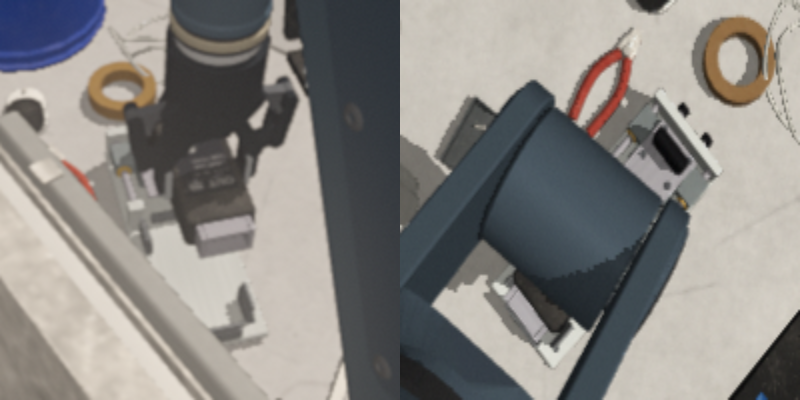

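Left view: the module is lifted clear and held with its socket face at (225,235). Next I'll measure where the mouth lies relative to the TCP.

```bash
python3 - <<'E'
from dock import *
for n in("top","side"):
    d=np.load(n+"3.npz"); X,ok=d["X"],d["ok"]
    D=np.dstack([(X[...,:2]-O)@EX,(X[...,:2]-O)@EY,X[...,2]])*1000; z=D[...,2]
    m=ok&(z>145)&(z<180)&(abs(D[...,1])<34)&(D[...,0]<-30)&(D[...,0]>-85); P=D[m]
    print(n,len(P)); 
    if len(P):
        c=d["im"][m].max(1); S=P[(c>110)]; B=P[c<70]
        for Q in(S,B): print(len(Q),*(np.percentile(Q,q,axis=0).round(1) for q in(1,10,50,90,99)))
        F=S[S[:,2]<166]; print("face",len(F),np.median(F,axis=0) if len(F) else "")
        for y in(-15,0,15): 
            f=S[(S[:,2]>168)&(abs(S[:,1]-y)<5)]; print(y,len(f),f[:,0].min().round(1) if len(f) else "",f[:,0].max().round(1) if len(f) else "")
E
```

```text
top 460
198 [-67.1 -24.5 169.2] [-65.8 -20.6 170.4] [-60.1  -2.4 171.9] [-54.3  16.9 173.4] [-53.   21.  174.4]
257 [-52.5 -31.6 165.7] [-51.  -27.5 171.4] [-45.1  -8.5 173.5] [-37.7  17.6 175. ] [-33.7  25.6 176. ]
face 1 [-32.21326058 -32.48095347 149.65903866]
-15 44 -66.9 -53.6
0 41 -67.3 -53.1
15 44 -67.1 -53.7
side 1016
525 [-68.6 -28.7 147.1] [-67.6 -20.2 149.5] [-6.210e+01 -1.000e-01  1.719e+02] [-52.7  20.7 174.8] [-35.9  30.1 176. ]
35 [-52.5  26.2 151.6] [-50.3  28.2 155. ] [-42.6  30.1 162.4] [-32.8  30.4 171.3] [-30.4  30.6 172.6]
face 222 [-63.79365101   0.37640538 150.82123306]
-15 57 -68.4 -51.2
0 60 -68.3 -51.3
15 60 -68.8 -50.3
```

Converted, 1.5 rad / 3.1416 = 0.4775.

```bash
echo '[[[0,0,0],0.0477,0.4],[[0,0,0],0.0955,0.4],[[0,0,0],0.1432,0.4],[[0,0,0],0.191,0.4],[[0,0,0],0.2387,0.4],[[0,0,0],0.2865,0.4],[[0,0,0],0.3342,0.4],[[0,0,0],0.382,0.4],[[0,0,0],0.4297,0.4],[[0,0,0],0.4775,0.4],[[0,0,0],0.5001,0.4],[[0,0,0],0.5001,0.4]]' | python3 -m pendant && echo '[[[0,0,0],0.0477,0.4],[[0,0,0],0.0955,0.4],[[0,0,0],0.1432,0.4],[[0,0,0],0.191,0.4],[[0,0,0],0.2387,0.4],[[0,0,0],0.2865,0.4],[[0,0,0],0.3342,0.4],[[0,0,0],0.382,0.4],[[0,0,0],0.4297,0.4],[[0,0,0],0.4775,0.4],[[0,0,0],0.5001,0.4],[[0,0,0],0.5001,0.4],[[0,0,0],0.5001,0.4],[[0,0,0],0.5001,0.4]]' | python3 -m pendant;  python3 - <<'E'
from dock import *
st=sense();p=st["tcp_pos"][:2]-O; print(p@EX,p@EY,st["q"])
plan(W(-.001,.0003,.085),YAW-90)
for n in("top","side"):
    s=eyes.snapshot(n);X,ok=cloud(s);np.savez(f"{n}4.npz",X=X,ok=ok,im=s["pixels"])
    D=np.dstack([(X[...,:2]-O)@EX,(X[...,:2]-O)@EY,X[...,2]])*1000; z=D[...,2]
    P=D[ok&(z>164)&(z<178)&(abs(D[...,1])<33)&(abs(D[...,0])<85)]
    print(n,len(P),*(np.percentile(P,q,axis=0).round(1) for q in(.5,2,50,98,99.5)))
    Q=P[abs(P[:,0])>37]; print("end pts rect",cv2.minAreaRect(Q[:,:2].astype(np.float32)))
E
```

```text
t: 12.25
tcp_pos: [0.487, -0.1983, 0.1711]
tool_rot: [0.928, 0.372, -0.001, -0.001]
force: [0.9, -0.1, -2.5]
finger_gap: 0.712
gripper_force: 66.9
t: 13.65
tcp_pos: [0.4874, -0.1986, 0.172]
tool_rot: [0.92, -0.393, -0.0, -0.0]
force: [0.3, 0.6, -2.7]
finger_gap: 0.711
gripper_force: 66.9
0.00014122201411259313 0.0003327232401487901 [-5.99327735e-01  5.13331629e-01  1.75791911e+00 -3.00764059e-05
  8.71027571e-01  1.77908409e+00]
shift [-0.0011  0.      0.087 ] turn 0.0 alt -6.283 cur yaw -136.27 q [-0.6   0.51  1.76 -0.    0.87  1.78]
top 456 [-63.2 -31.5 168. ] [-62.7 -30.6 170.4] [-50.2  -5.6 173.9] [-34.9  26.4 176.3] [-32.8  28.1 176.7]
end pts rect ((-50.46194839477539, -1.9181556701660156), (25.992820739746094, 60.26774978637695), 2.650723457336426)
side 1631 [-64.9 -30.2 164.4] [-64.3 -28.4 165.9] [-26.9   0.2 175.8] [ 28.9  30.1 177.7] [ 55.4  30.6 177.9]
end pts rect ((-1.1633224487304688, -1.4881248474121094), (60.55236053466797, 130.01210021972656), 87.53038787841797)
```

Converted, 0.11 m / 0.5 = 0.22, 0.105 m / 0.5 = 0.21.

```bash
echo '[[[-0.002,0,0.06],0,0.4],[[-0.002,0,0.12],0,0.4],[[-0.002,0,0.16],0,0.4],[[-0.002,0,0.19],0,0.4],[[-0.002,0,0.21],0,0.4],[[-0.002,0,0.22],0,0.4],[[-0.002,0,0.22],0,0.4]]' | python3 -m pendant && echo '[[[0,0,0.01],0,0.4],[[0,0,0.02],0,0.4],[[0,0,0.028],0,0.4],[[0,0,0.034],0,0.4],[[0,0,0.035],0,0.4],[[0,0,0.035],0,0.4]]' | python3 -m pendant;  python3 - <<'E'
from dock import *
st=sense();p=st["tcp_pos"]; print((p[:2]-O)@EX,(p[:2]-O)@EY,p[2],st["force"],st["ft_torque"])
E
```

```text
t: 14.45
tcp_pos: [0.4869, -0.1979, 0.062]
tool_rot: [0.919, -0.394, -0.0, -0.0]
force: [-0.4, 0.7, -2.8]
finger_gap: 0.713
gripper_force: 66.8
t: 15.05
tcp_pos: [0.4869, -0.1979, 0.0447]
tool_rot: [0.919, -0.394, -0.0, -0.0]
force: [0.9, 0.8, -2.8]
finger_gap: 0.711
gripper_force: 66.9
-0.0007087690593727485 0.0004506711048852748 0.0447232987513973 [ 0.85701073  0.82158536 -2.84570755] [ 0.11108579 -0.12443926 -0.0198075 ]
```

Nearly at the floor with no contact yet. I'll lower the last millimetre and release.

Converted, 0.0015 m / 0.5 = 0.003, 0.001 m / 0.5 = 0.002.

```bash
echo '[[[0,0,0.001],0,0.4],[[0,0,0.002],0,0.4],[[0,0,0.003],0,0.4],[[0,0,0.003],0,0.4]]' | python3 -m pendant && echo '[[[0,0,0],0,0.75],[[0,0,0],0,0.8],[[0,0,0],0,1],[[0,0,0],0,1],[[0,0,0],0,1],[[0,0,0],0,1],[[0,0,-0.04],0,1],[[0,0,-0.12],0,1],[[0,0,-0.22],0,1],[[0,0,-0.32],0,1],[[0,0,-0.32],0,1]]' | python3 -m pendant; python3 - <<'E'
from dock import *
plan(W(.142,-.001,.2),YAW)
s=eyes.snapshot("side"); cv2.imwrite("pics/s5.png",cv2.resize(s["pixels"][130:290,260:420],None,fx=3.7,fy=3.7)[...,::-1])
X,ok=cloud(s); D=np.dstack([(X[...,:2]-O)@EX,(X[...,:2]-O)@EY,X[...,2]])*1000; z=D[...,2]
P=D[ok&(z>40)&(z<52)&(abs(D[...,1])<28)&(abs(D[...,0])<75)]
print(*(np.percentile(P,q,axis=0).round(1) for q in(.5,2,50,98,99.5)))
c=np.polyfit(P[:,0],P[:,2],1); print("tilt x",c)
E
```

```text
t: 15.45
tcp_pos: [0.487, -0.198, 0.0439]
tool_rot: [0.919, -0.394, 0.0, 0.0]
force: [-0.0, 1.9, 4.3]
finger_gap: 0.711
gripper_force: 67.6
t: 16.55
tcp_pos: [0.4906, -0.2002, 0.2098]
tool_rot: [0.919, -0.393, 0.007, 0.001]
force: [0.3, -0.0, 0.3]
finger_gap: 1.001
gripper_force: 0.0
shift [0.1384 0.0024 0.0118] turn -1.572 alt 4.712 cur yaw -136.34 q [-0.6   0.45  1.73  0.    0.95  1.78]
[-64.9 -27.6  41.3] [-64.  -26.5  43.8] [-6.2 -0.3 47.7] [62.2 26.5 50.3] [65.1 27.6 50.8]
tilt x [-5.76681043e-03  4.75615741e+01]
```

View pics/s5.png

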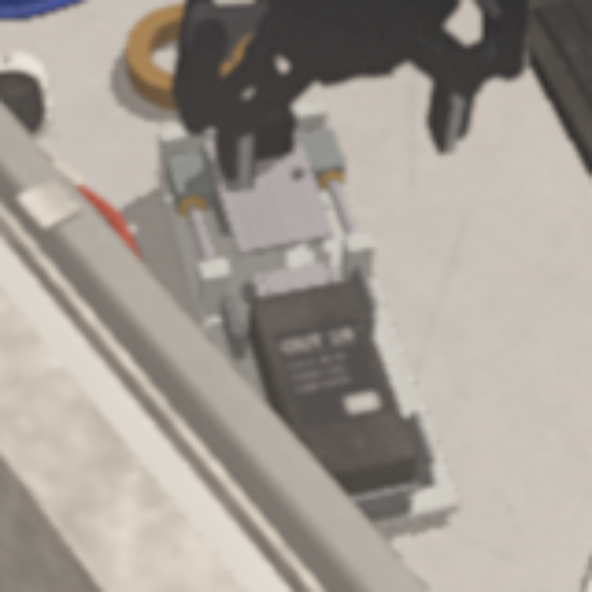

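The module lies flat in the bay with the socket (290,277) towards the carriage. Next is the fin.

Converted, 0.138 m / 0.5 = 0.276, 0.1 m / 0.5 = 0.2, -1.572 rad / 3.1416 = -0.5004.

```bash
echo '[[[0.1,0,0],-0.0477,0.5],[[0.2,0.004,0],-0.0955,0.5],[[0.276,0.004,0],-0.1432,0.5],[[0.276,0.004,0],-0.191,0.5],[[0.276,0.004,0],-0.2387,0.5],[[0.276,0.004,0],-0.2865,0.5],[[0.276,0.004,0],-0.3342,0.5],[[0.276,0.004,0],-0.382,0.5],[[0.276,0.004,0],-0.4297,0.5],[[0.276,0.004,0],-0.4775,0.5],[[0.276,0.004,0],-0.5004,0.5],[[0.276,0.004,0],-0.5004,0.5],[[0.276,0.004,0],-0.5004,0.5]]' | python3 -m pendant; python3 - <<'E'
from dock import *
plan(W(.142,-.001,.084),YAW)
E
```

```text
t: 17.9
tcp_pos: [0.58, -0.2987, 0.2017]
tool_rot: [0.928, 0.371, -0.001, -0.001]
force: [0.1, 0.2, -0.4]
finger_gap: 0.501
gripper_force: 0.0
shift [0.001  0.0058 0.1177] turn -0.002 alt 6.282 cur yaw -46.39 q [-0.65  0.62  1.41 -0.    1.12  0.16]
```

Converted, 0.118 m / 0.5 = 0.236, 0.005 m / 0.5 = 0.01.

```bash
echo '[[[0.002,0.01,0.1],0,0.5],[[0.002,0.01,0.18],0,0.5],[[0.002,0.01,0.236],0,0.5],[[0.002,0.01,0.236],0,0.5],[[0.002,0.01,0.236],0,0.5]]' | python3 -m pendant 40 && echo '[[[0,0,0],0,0.3],[[0,0,0],0,0],[[0,0,0],0,0],[[0,0,0],0,0],[[0,0,0],0,0],[[0,0,0],0,0]]' | python3 -m pendant 40;  python3 - <<'E'
from dock import *
p=sense()["tcp_pos"][:2]-O; print(p@EX,p@EY)
plan(W(.1045,-.001,.084),YAW)
E
```

```text
t: 18.4
tcp_pos: [0.5847, -0.3021, 0.0849]
tool_rot: [0.928, 0.372, -0.0, -0.0]
force: [0.5, -0.4, 0.3]
finger_gap: 0.498
gripper_force: 0.0
t: 19.0
tcp_pos: [0.5858, -0.3027, 0.0877]
tool_rot: [0.928, 0.372, 0.001, 0.001]
force: [0.3, 1.0, 6.4]
finger_gap: 0.153
gripper_force: 40.9
0.1433691526723897 -0.0005143456957973774
shift [-0.0005 -0.0389  0.0035] turn -0.0 alt 6.283 cur yaw -46.3 q [-0.65  0.78  1.46  0.    0.9   0.16]
```

Converted, -0.03 m / 0.5 = -0.06, -0.028 m / 0.5 = -0.056.

```bash
echo '[[[0,-0.01,0],0,0],[[0,-0.02,0],0,0],[[0,-0.028,0],0,0],[[0,-0.036,0],0,0],[[0,-0.044,0],0,0],[[0,-0.05,0],0,0],[[0,-0.056,0],0,0],[[0,-0.06,0],0,0],[[0,-0.06,0],0,0]]' | python3 -m pendant && echo '[[[0,-0.004,0],0,0],[[0,-0.008,0],0,0],[[0,-0.012,0],0,0],[[0,-0.015,0],0,0],[[0,-0.015,0],0,0],[[0,-0.015,0],0,0]]' | python3 -m pendant;  python3 - <<'E'
from dock import *
st=sense();p=st["tcp_pos"][:2]-O; print(p@EX,p@EY, st["force"][:2]@EX)
E
```

```text
t: 19.9
tcp_pos: [0.5657, -0.2817, 0.0876]
tool_rot: [0.928, 0.372, 0.002, 0.003]
force: [0.9, -1.5, 7.4]
finger_gap: 0.156
gripper_force: 41.2
t: 20.5
tcp_pos: [0.5607, -0.2764, 0.0876]
tool_rot: [0.928, 0.372, 0.002, 0.003]
force: [0.6, -0.7, 7.6]
finger_gap: 0.155
gripper_force: 41.2
0.10699782991688697 -0.00046423541379525535 0.9281238425098612
```

Still free, so I'll push to the stop in small steps.

Converted, -0.003 m / 0.5 = -0.006, -0.002 m / 0.5 = -0.004.

```bash
echo '[[[0,-0.002,0],0,0],[[0,-0.004,0],0,0],[[0,-0.006,0],0,0],[[0,-0.006,0],0,0]]' | python3 -m pendant; echo '[[[0,-0.002,0],0,0],[[0,-0.004,0],0,0],[[0,-0.004,0],0,0]]' | python3 -m pendant;  python3 - <<'E'
from dock import *
st=sense();p=st["tcp_pos"][:2]-O; print(p@EX,p@EY, st["force"][:2]@EX)
E
```

```text
t: 20.9
tcp_pos: [0.5587, -0.2743, 0.0876]
tool_rot: [0.928, 0.372, 0.002, 0.003]
force: [1.7, -2.0, 7.4]
finger_gap: 0.156
gripper_force: 41.2
t: 21.2
tcp_pos: [0.5585, -0.2741, 0.0876]
tool_rot: [0.928, 0.372, 0.002, 0.004]
force: [3.8, -3.5, 5.1]
finger_gap: 0.152
gripper_force: 41.0
0.10379532948430187 -0.00047314978488163795 5.174777054746379
```

Converted, -0.003 m / 0.5 = -0.006, -0.0015 m / 0.5 = -0.003.

```bash
echo '[[[0,-0.003,0],0,0],[[0,-0.006,0],0,0],[[0,-0.006,0],0,0]]' | python3 -m pendant;  python3 - <<'E'
from dock import *
st=sense();p=st["tcp_pos"][:2]-O; print(p@EX,p@EY, st["force"][:2]@EX)
E
```

```text
t: 21.5
tcp_pos: [0.5584, -0.274, 0.0877]
tool_rot: [0.928, 0.372, 0.004, 0.007]
force: [8.3, -7.4, -0.3]
finger_gap: 0.157
gripper_force: 40.9
0.10368053230143601 -0.00047730926098044774 11.045112499902483
```

Converted, -0.27 m / 0.5 = -0.54, 0.004 m / 0.5 = 0.008.

```bash
echo '[[[0,0.004,0],0,0],[[0,0.008,0],0,0],[[0,0.008,0],0,0.3],[[0,0.008,0],0,0.5],[[0,0.008,0],0,0.5],[[0,0.008,0],0,0.5],[[0,0.008,-0.06],0,0.5],[[0,0.008,-0.14],0,0.5],[[0,0.008,-0.24],0,0.5],[[0,0.008,-0.34],0,0.5],[[0,0.008,-0.44],0,0.5],[[0,0.008,-0.54],0,0.5],[[0,0.008,-0.54],0,0.5]]' | python3 -m pendant; python3 - <<'E'
from dock import *
st=sense(); print(st["q"])
s=eyes.snapshot("side"); cv2.imwrite("pics/s6.png",cv2.resize(s["pixels"][130:290,260:420],None,fx=3.7,fy=3.7)[...,::-1])
X,ok=cloud(s); D=np.dstack([(X[...,:2]-O)@EX,(X[...,:2]-O)@EY,X[...,2]])*1000; z=D[...,2]
P=D[ok&(z>78)&(z<95)&(abs(D[...,1])<25)&(abs(D[...,0]-120)<40)]
print("fin",len(P),*(np.percentile(P,q,axis=0).round(1) for q in(2,50,98)))
P=D[ok&(z>52.5)&(z<60)&(abs(D[...,1])<20)&(D[...,0]>20)&(D[...,0]<100)]
print("hood",len(P),np.percentile(P[:,0],[1,2,5]))
P=D[ok&(z>40)&(z<51)&(abs(D[...,1])<28)&(abs(D[...,0])<38)&(s["pixels"].max(2)<90)]; print("tilt",np.polyfit(P[:,0],P[:,2],1))
E
```

```text
t: 22.8
tcp_pos: [0.5591, -0.274, 0.3641]
tool_rot: [0.928, 0.372, 0.005, 0.007]
force: [1.2, 0.2, -0.2]
finger_gap: 0.503
gripper_force: 0.0
[-6.34914132e-01  4.17620065e-01  1.30740254e+00  3.82610011e-05
  1.39947093e+00  1.72766112e-01]
fin 159 [ 95.5 -17.7  78.5] [99.4  3.3 87. ] [108.7  22.8  90. ]
hood 510 [37.25861135 37.5901675  38.96280265]
tilt [-2.24329787e-03  4.79769763e+01]
```

View pics/s6.png

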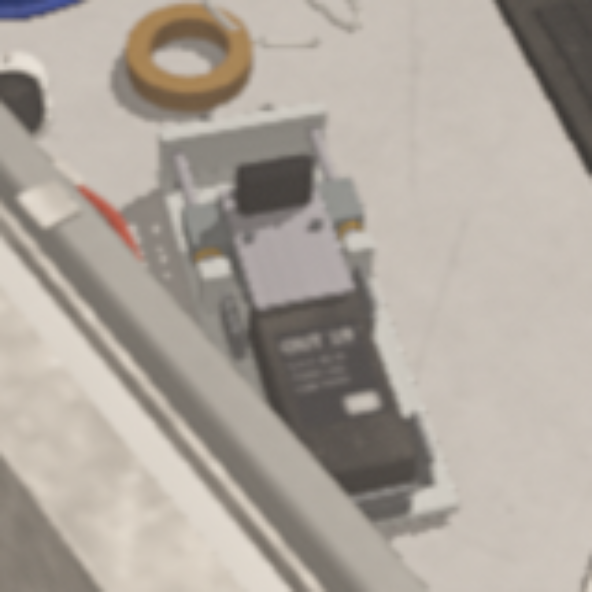

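The hood edge (305,300) covers the module's socket end at dock x ≈ 38 mm, so the carriage is fully home. The module is flat, the bystanders are in place and the arm is clear.

```bash
python3 -c "
from station import job; print(job.sign_off())"
```

```text
the job is handed in; nothing more can be done
None
```

The module has been turned and sits flat in the bay, the carriage is at its home stop with the hood over the socket end, the gripper has let go, and the job is handed in at about 23 s.

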